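# Draw out and hold the sighting target rod

### The job

Get the telescoping target rod ready for a sighting on the levelling instrument: press the small pedal fully down to its stop so that the dust flap springs open, then press the release button under the flap fully in so that the rod springs out to its first stop. Then take the rod by the grip block at its end, pull it straight out to its second stop, and finish while still holding it fully drawn out there, as it slides back if let go. Leave the screwdriver, the tweezers and the brass weight where they lie.

Things in the scene. Friction and masses are not known exactly. Their poses are not given: they have to be found in the camera images.
- unit: Target-rod unit, fixed to the bench: dark steel housing 70 (x) x 150 (y) mm, top deck 75 mm above the bench, on a base plate 110 x 170 x 12 mm. Origin: centre of the housing's footprint, on the bench surface. +y is the way the rod comes out; -x is the front with the pedal, roughly towards the robot; z up. The flap is centred at y = -30 mm.
- pedal (a joint): Sprung flat steel pedal, 92 mm long, 50 wide, on the housing's front, hinged at x = -47, z = 40 mm of the unit (centred at y = -30), sloping up outwards. Angle in rad: 0 at rest, 0.30 down on its stop. Takes 3 N at first, 8 N at the stop; springs back. The upright catch behind it (top 97 mm above the bench) holds the flap shut and frees it from about 0.2 rad.
- pedal_pad (a point): Point to press: top of the rubber pad on the pedal, 70 mm from its hinge (pad 36 x 46 mm). Moves with the pedal: about 63 mm above the bench at rest, 42 mm when fully down.
- flap (a joint): Dark steel dust flap, 75 x 60 x 3 mm, top 91 mm above the bench when shut, hinged at the back of the deck (x = +31, z = 79 mm of the unit). Angle in rad: 0 shut over the button, held by the pedal's catch; 1.9 open, leaning back, its edge 150 mm above the bench. Springs open within a second once the pedal is down, and stays open.
- button (a joint): Round black release button, 22 mm across, on the deck under the flap; it moves straight down. Value in m: 0 out, 0.006 fully in. Takes about 2.5 N to start and 5 N at the end; springs back. From about 0.0045 it frees the rod, which springs out to its first stop within about a second.
- button_top (a point): Centre of the button's top face, 86 mm above the bench when out, at x = -5, y = -30 mm of the unit.
- mid_tube (a joint): Middle tube of the rod (aluminium, 19 mm thick, steel collar 24 mm). Value in m along the unit's +y: 0 home in the housing, 0.060 at the rod's second stop. A spring draws it home: pulling takes about 3 N at first, 7 N near the second stop; let go, it slides back. It comes out only after the button has freed the rod.
- target: End of the inner rod: black ribbed grip block 16 (unit x) x 26 (y) x 26 mm (z) with an aluminium disc, 34 mm across, 5 mm thick, on its outer face. Origin: centre of the block, 50 mm above the bench; axes as the unit's. Its y in the unit's frame: 98 mm home, 158 mm at the first stop, 218 mm at the second stop; x = 0. Grip it from above across the 16 mm.
- screwdriver: Loose bystander: screwdriver with a red handle, lying; origin under its middle. Leave it alone.
- tweezers: Loose bystander: steel tweezers, 125 mm long, 8 mm high, lying; origin under the middle. Leave them alone.
- plumb_weight: Loose bystander: brass weight, 32 mm across and 48 mm high, standing; origin under its centre. Leave it alone.

How it is judged:
By the outcome, as a careful person would: the job done as asked, in the order asked, and still so for the second after the job is handed in, while the arm keeps its last pose, push and grip.
It also fails if it takes over 51 s, if anything falls off the work surface, if the arm or the gripper's body presses on something with over 40 N, if the wrist force passes 120 N, or if a joint passes its speed limit or range.

### The arm

A 7-joint arm with a two-finger parallel gripper is mounted at the origin on the work surface. World frame = base frame: x ahead of the robot, y to its left, z up, the work surface at z = 0. Lengths are in m, angles in rad, forces in N, time in s.
With the tool pointing down it reaches from about 0.425 to 0.875 m from the base axis. Payload 4.7 kg.
Tool frame: the origin (TCP) lies between the finger pads; the fingertips stand 11 mm ahead of it and the grasp point (between the pads) lies 8 mm behind it; z points along the fingers, y is the direction in which the jaws open and shut (so a half turn about z gives the same grasp; the last joint's range is limited). The gripper opens to 87 mm and grips with 3 to 60 N. Pads are 19 mm wide; open, the fingers measure 117 mm over their backs; the gripper's body (75 mm by 190 mm) begins 51 mm behind the grasp point.
Start: joints at [1.351, 0.321, -0.07, 1.45, 0.023, 1.371, -0.057], TCP at [0.151, -0.632, 0.234] pointing down, gripper open.
Joint ranges: [-2.86, 2.86], [-0.3, 2.09], [-1.38, 1.24], [0.06, 2.45], [-1.56, 4.7], [0.09, 2.05], [-2.69, 2.69]. Speed limits (rad/s): [2.57, 2.57, 3.14, 3.14, 3.14, 3.14, 3.14].

### API

Orientations are given as a rotation vector (axis times angle).
In Python, from bench import ctrl gives the robot as it stands.
- The arm moves only by the tool servo_tool, never from a script. Its argument "series" is a list of rows, each an object with "travel": the shift along the tool's x, y, z in m, a list of three; "angular": the turn, a rotation vector about the tool's x, y, z in rad, a list of three. A call has 1 to 5 rows; each row shifts and turns the commanded pose from where the row before left it, along the tool's axes as they then stand; what a row does not reach is not made up. A row lasts 1/10 s, in which the tool goes at most 50 mm and 8.59 degrees, less where a joint would pass 70% of its speed; a pose out of reach is approached as far as the arm can. A call with a gripper value outside its range is refused whole. "claw" is the finger opening in m, from 0 to 0.087, set as the call begins (left out, the last holds). The fingers move at their own pace and stop on an object; "squeeze" is the grip in N (left out, the last holds). Time passes only in rows, so rows that do not move let the fingers close. It gives the time, the measured TCP pose, the force and the opening at its end, in the units of the state.
- ctrl.get_state(): the state, without advancing time (a new reading comes with each control period).
- ctrl.get_image(name): name is "scene" or "side" or "wrist"; returns the picture (480x640x3 uint8, red, green, blue); there is no depth.
- ctrl.calibration(name): a dict with "fx", "fy", "cx", "cy" (pixels), "distortion" ([k1, k2, p1, p2, k3] as OpenCV has them; the pictures are not rectified), "rvec" (rotation vector, rad) and "tvec" (3), from world to camera coordinates, as OpenCV has them. Camera axes: x right, y down, z forward; pixel columns grow to the right and rows downward; lengths in m; the calibration is good to about 2 mm. A picture is of the moment at which its call begins: read the wrist's pose just before it. calibration takes no time and is no camera call; for the wrist camera it gives the pose at the moment of the call.
- ctrl.close_job(): hands the job in, once; it reports no verdict.
The state is a dict: "time": time; "joint_positions": joint angles; "qd": joint speeds; "joint_torque": joint torques, N m; "position": TCP position; "tool_rot": TCP orientation; "ft_force": force on the tool from outside, world axes, zero at the start; "torque": the same for the moment, N m; "grip_width": opening from 0.0 (shut) to 1.0 (fully open).
Only numpy, scipy, OpenCV 4.12 (cv2) and the standard library are available. Lean on these libraries where they do the work, as an engineer would, in place of code of your own. Each camera call takes 0.05 s, during which the arm holds its last target.

## Working session

There is one attempt and no reset: what is moved stays moved. The work goes in short steps, Python scripts to look and compute and a tool call to move; the robot and the scene stay as the last step left them, time stands still between calls to the robot, and variables do not carry over. Pictures are saved under pics/ and viewed, and the job is handed in when it is done.

Besides the shell and the picture viewer there is one more tool, called as name(argument=value, ...), one argument or row to a line, values as JSON. servo_tool: Moves the arm, as the interface text tells. Its arguments: {"type":"object","properties":{"series":{"type":"array","items":{"type":"object","properties":{"travel":{"type":"array","items":{"type":"number"}},"angular":{"type":"array","items":{"type":"number"}}}}},"claw":{"type":"number"},"squeeze":{"type":"number"}},"required":["series"]}

```bash
mkdir -p pics; ls
python3 - <<'E'
from bench import ctrl
import cv2
s=ctrl.get_state();print(s)
for n in ["scene","side","wrist"]:
    c=ctrl.calibration(n);print(n,c)
    cv2.imwrite(f"pics/{n}0.png",ctrl.get_image(n)[:,:,::-1])
E
```

```text
pics
{'time': 0.0, 'joint_positions': array([ 1.35107807,  0.32180854, -0.07008301,  1.45168684,  0.02261871,
        1.3708262 , -0.05688819]), 'qd': array([ 1.39351628e-03,  4.71466522e-04, -8.22669978e-05, -5.81930272e-04,
        2.10688979e-03,  1.08258311e-03, -1.23662574e-03]), 'joint_torque': array([ 9.58043483e-05, -4.91291177e+01, -4.03586654e-01, -3.12522483e+01,
       -6.38216618e-02,  4.37113491e-02,  1.62532306e-04]), 'position': array([ 0.15041773, -0.63179193,  0.23246496]), 'tool_rot': array([-3.11824158e+00, -3.66291628e-01,  5.41786823e-04]), 'ft_force': array([ 0.7944647 , -0.31102004,  0.05691419]), 'torque': array([-0.0441624 ,  0.01013753,  0.00823165]), 'grip_width': 0.9996786122830497}
scene {'fx': 541.443449922881, 'fy': 541.443449922881, 'cx': 313.8247847229595, 'cy': 242.27534883469593, 'distortion': array([-0.06513364,  0.        ,  0.        ,  0.        ,  0.        ]), 'rvec': array([ 1.09170179,  2.382091  , -1.01494879]), 'tvec': array([ 0.46499498, -0.18831392,  1.20762585])}
side {'fx': 451.4863980813532, 'fy': 451.4863980813532, 'cx': 318.6378422318946, 'cy': 237.91996997581492, 'distortion': array([0.00838348, 0.        , 0.        , 0.        , 0.        ]), 'rvec': array([ 2.43972966, -0.16612326,  0.04077772]), 'tvec': array([-0.56081202,  0.03405204,  0.87019183])}
wrist {'fx': 408.6812286885472, 'fy': 408.6812286885472, 'cx': 316.7477096587155, 'cy': 230.88629617891803, 'distortion': array([-4.91179925e-05,  0.00000000e+00,  0.00000000e+00,  0.00000000e+00,
        0.00000000e+00]), 'rvec': array([-2.27991168,  1.79971425,  0.2669531 ]), 'tvec': array([-0.64832141, -0.03546378,  0.39271413])}
```

View pics/scene0.png

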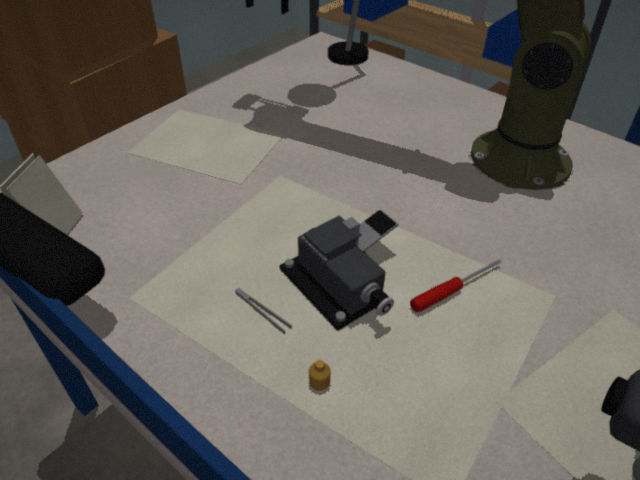

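View pics/side0.png

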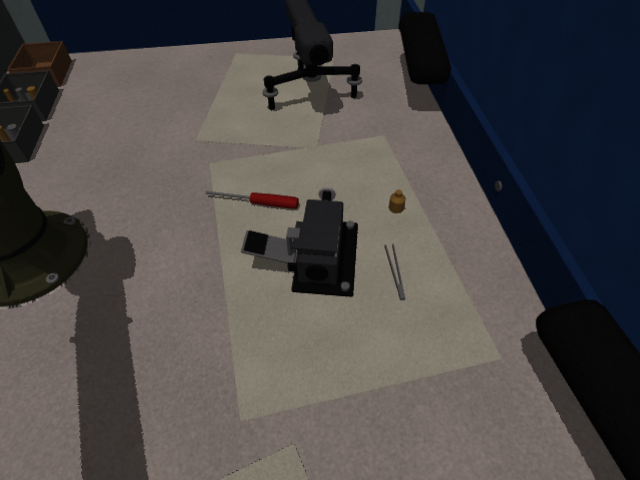

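View pics/wrist0.png

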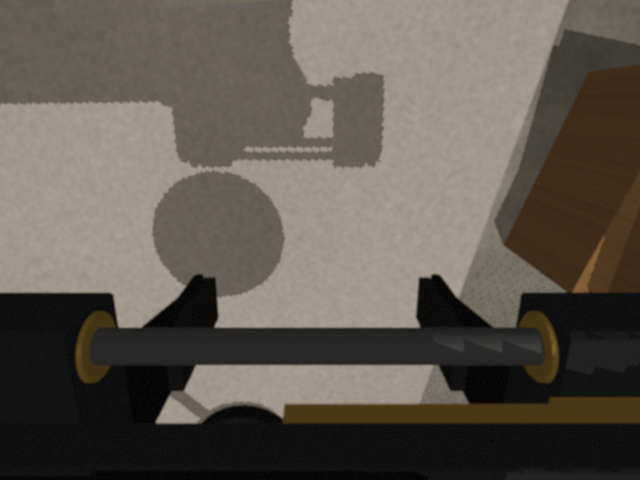

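The scene view shows the unit near (340,265), with the pad at (381,222) and the disc at (386,306). In the side view the pad is at (256,243) and the disc at (327,193). I'll zoom in on both.

Run:
```python
import cv2,numpy as np
a=cv2.imread("pics/scene0.png")[195:345,250:450]; b=cv2.imread("pics/side0.png")[170:310,200:420]
for n,i in(("zs",a),("zd",b)):
    i=np.clip(255*(i/255.)**0.6,0,255).astype(np.uint8)
    cv2.imwrite(f"pics/{n}.png",cv2.resize(i,None,fx=800/i.shape[1] if n=="zs" else 3.6,fy=4 if n=="zs" else 3.6,interpolation=cv2.INTER_CUBIC))
```

```text
(no output)
```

View pics/zs.png

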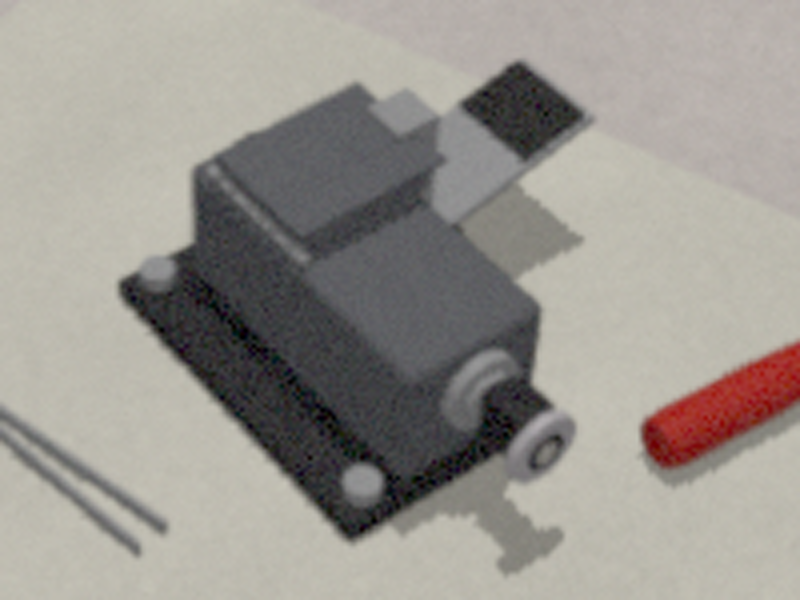

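View pics/zd.png

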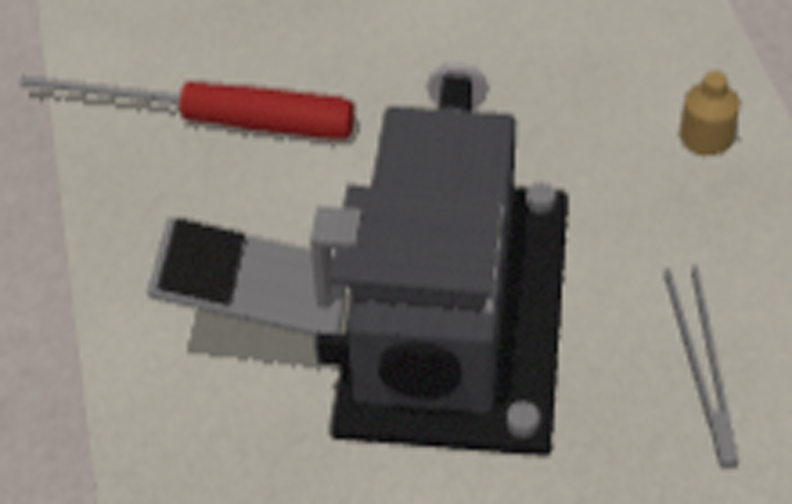

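```bash
cat > h.py <<'E'
import cv2,numpy as np
from bench import ctrl
def cal(n):
    c=ctrl.calibration(n);K=np.array([[c['fx'],0,c['cx']],[0,c['fy'],c['cy']],[0,0,1]])
    R=cv2.Rodrigues(c['rvec'])[0];return K,np.array(c['distortion']),R,np.array(c['tvec'])
def tri(p,q,A=None,B=None):
    A=A or cal("scene");B=B or cal("side")
    n=[cv2.undistortPoints(np.array([[u]],float),C[0],C[1]).reshape(2,1) for u,C in((p,A),(q,B))]
    P=[np.c_[C[2],C[3]] for C in(A,B)]
    X=cv2.triangulatePoints(P[0],P[1],n[0],n[1]).ravel();X=X[:3]/X[3]
    e=[np.linalg.norm(proj(X,C)-u) for u,C in((p,A),(q,B))]
    return X,e
def proj(X,C): return cv2.projectPoints(np.array([X],float),cv2.Rodrigues(C[2])[0],C[3],C[0],C[1])[0].ravel()
def ray(p,C,z):
    n=cv2.undistortPoints(np.array([[p]],float),C[0],C[1]).ravel()
    d=C[2].T@np.r_[n,1];o=-C[2].T@C[3];return o+d*(z-o[2])/d[2]
E
cat > m.py <<'E'
from h import *
S=lambda x,y:(250+(x-.0)/4,195+y/4.); D=lambda x,y:(200+x/3.6,170+y/3.6)
pts=dict(pad_o_py=(587,115,175,220),pad_o_my=(520,62,160,290),pad_i_py=(528,160,245,235),pad_i_my=(462,102,232,303),
 deck_f=(540,308,387,108),deck_b=(405,380,515,115),bolt_p=(364,480,541,196),bolt_m=(158,270,523,417),disc=(541,447,458,88),
 base_p=(352,535,568,192),base_m=(122,285,552,453),catchA=(372,102,357,242))
for k,v in pts.items():
    X,e=tri(S(*v[:2]),D(*v[2:]));print(k,X.round(4),np.round(e,1))
E
python3 m.py
```

```text
pad_o_py [ 0.4303 -0.0523  0.0624] [0.8 0.7]
pad_o_my [ 0.421  -0.0959  0.0623] [1.1 1.2]
pad_i_py [ 0.4639 -0.0598  0.0541] [1. 1.]
pad_i_my [ 0.4546 -0.1035  0.0559] [1.4 1.4]
deck_f [0.545 0.003 0.07 ] [0.6 0.5]
deck_b [ 0.6108 -0.0136  0.0715] [0.4 0.4]
bolt_p [ 0.6242 -0.0218  0.0157] [1.3 1. ]
bolt_m [ 0.5907 -0.1634  0.015 ] [0.8 0.7]
disc [0.587  0.0353 0.0476] [0.9 0.7]
base_p [ 0.6419 -0.0126  0.0056] [0.9 0.7]
base_m [ 0.6015 -0.1776  0.0035] [1.7 1.7]
catchA [ 0.5175 -0.1072  0.0959] [1.5 1.5]
```

```bash
cat >> h.py <<'E'
from scipy.spatial.transform import Rotation as Ro
yaw=-0.237; O=np.array([.560,-.0775,0]); U=Ro.from_euler('z',yaw).as_matrix()
def W(x,y,z): return O+U@np.array([x,y,z])/1000
def plan(target,jaw_deg=None,s=None):
    # jaw_deg: world direction of the tool y axis; None keeps
    s=s or ctrl.get_state(); R=Ro.from_rotvec(s['tool_rot']).as_matrix();p=s['position']
    print('t',s['time'],'pos',p.round(4),'F',s['ft_force'].round(1),'grip',round(s['grip_width'],3),'q',s['joint_positions'].round(2))
    print('tool y dir deg',np.degrees(np.arctan2(R[1,1],R[0,1])).round(1),'z',R[:,2].round(3))
    print('travel tool',(R.T@(target-p)).round(4))
    if jaw_deg is not None:
        a=np.radians(jaw_deg);y=np.array([np.cos(a),np.sin(a),0]);z=np.array([0,0,-1.])
        for sg in(1,-1):
            T=np.c_[np.cross(sg*y,z),sg*y,z];print('rotvec tool',sg,Ro.from_matrix(R.T@T).as_rotvec().round(3),'travel in final axes',(T.T@(target-p)).round(4))
E
python3 - <<'E'
from h import *
s=ctrl.get_state();R=Ro.from_rotvec(s['tool_rot']).as_matrix()
C=cal("wrist");o=-C[2].T@C[3];print('cam in tool',R.T@(o-s['position']),'cam fwd',R.T@C[2][2])
for n,p in dict(pad=(-113,-30,63),btn=(-5,-30,86),t1=(0,158,50)).items(): print(n,W(*p).round(4))
plan(W(-113,-30,130),np.degrees(yaw)+90)
A,B=cal("scene"),cal("side")
S=lambda x,y:(250+x/4,195+y/4.); D=lambda x,y:(200+x/3.6,170+y/3.6)
sd=[tri(S(655,440),D(352,117))[0],tri((461,281),D(185,98))[0],tri((320,378),D(709,125))[0]]
for x in sd: print(x.round(3),'unit',(U.T@(x-O)).round(3))
for n,p in dict(btn=(-5,-30,86),deck=(-35,75,75),pad=(-113,-30,63),disc=(0,116,50)).items(): print(n,proj(W(*p),A).round(1),proj(W(*p),B).round(1))
E
```

```text
cam in tool [ 7.82130824e-02  6.48701609e-06 -1.51489814e-01] cam fwd [-0.28558794 -0.00194982  0.95835052]
pad [ 0.4431 -0.0801  0.063 ]
btn [ 0.5481 -0.1055  0.086 ]
t1 [0.5971 0.0761 0.05  ]
t 0.15 pos [ 0.1505 -0.6319  0.2327] F [0.5 0.5 0.2] grip 0.997 q [ 1.35  0.32 -0.07  1.45  0.02  1.37 -0.06]
tool y dir deg -76.6 z [-0.     0.001 -1.   ]
travel tool [ 0.4126 -0.4688  0.1034]
rotvec tool 1 [-1.000e-03 -2.000e-03 -2.671e+00] travel in final axes [-0.1549  0.6051  0.1027]
rotvec tool -1 [-0.001  0.     0.471] travel in final axes [ 0.1549 -0.6051  0.1027]
[0.528 0.055 0.014] unit [-0.062  0.121  0.014]
[0.433 0.087 0.013] unit [-0.163  0.13   0.013]
[0.731 0.025 0.008] unit [0.142 0.139 0.008]
btn [330.7 235.4] [315.8 237.5]
deck [385.6 269.8] [306.2 197.7]
pad [379.  220.7] [255.7 241.4]
disc [384.5 306.2] [326.7 193.2]
```

servo_tool(
  series=[
    {"travel": [0.03, -0.035, 0.002], "angular": [0, 0, 0]},
    {"travel": [0.03, -0.035, 0.002], "angular": [0, 0, 0]},
    {"travel": [0.03, -0.035, 0.002], "angular": [0, 0, 0]},
    {"travel": [0.03, -0.035, 0.002], "angular": [0, 0, 0]},
    {"travel": [0.03, -0.035, 0.002], "angular": [0, 0, 0]},
  ],
  claw=0,
  squeeze=20,
)

```text
time: 0.65
position: [0.2564, -0.4254, 0.2232]
tool_rot: [-3.12, -0.366, 0.0]
ft_force: [1.1, -0.7, -0.0]
grip_width: 0.631
```

servo_tool(
  series=[
    {"travel": [0.03, -0.035, 0.002], "angular": [0, 0, 0]},
    {"travel": [0.03, -0.035, 0.002], "angular": [0, 0, 0]},
    {"travel": [0.03, -0.035, 0.002], "angular": [0, 0, 0]},
    {"travel": [0.03, -0.035, 0.002], "angular": [0, 0, 0]},
    {"travel": [0.03, -0.035, 0.002], "angular": [0, 0, 0]},
  ],
)

```text
time: 1.15
position: [0.3617, -0.2205, 0.2134]
tool_rot: [3.12, 0.366, -0.0]
ft_force: [0.5, 0.1, 1.1]
grip_width: 0.169
```

servo_tool(
  series=[
    {"travel": [0.03, -0.035, 0.002], "angular": [0, 0, -0.14]},
    {"travel": [0, 0, 0], "angular": [0, 0, -0.14]},
    {"travel": [0, 0, 0], "angular": [0, 0, -0.14]},
    {"travel": [0, 0, 0], "angular": [0, 0, -0.14]},
    {"travel": [0, 0, 0], "angular": [0, 0, -0.14]},
  ],
)

```text
time: 1.65
position: [0.3822, -0.1811, 0.2114]
tool_rot: [-2.801, -1.423, 0.001]
ft_force: [0.6, -0.6, 0.7]
grip_width: 0.003
```

servo_tool(
  series=[
    {"travel": [0, 0, 0], "angular": [0, 0, -0.14]},
    {"travel": [0, 0, 0], "angular": [0, 0, -0.14]},
    {"travel": [0, 0, 0], "angular": [0, 0, -0.14]},
    {"travel": [0, 0, 0], "angular": [0, 0, -0.14]},
    {"travel": [0, 0, 0], "angular": [0, 0, -0.14]},
  ],
)

```text
time: 2.15
position: [0.3822, -0.1813, 0.2113]
tool_rot: [-2.143, -2.296, 0.0]
ft_force: [0.6, 0.2, 0.5]
grip_width: 0.009
```

```bash
python3 -c "
from h import *
plan(W(-113,-30,100),90+np.degrees(yaw))"
```

```text
t 2.15 pos [ 0.3822 -0.1813  0.2113] F [0.6 0.2 0.5] grip 0.009 q [ 0.83 -0.15 -0.4   1.99 -0.06  1.29  0.51]
tool y dir deg 3.9 z [-0.  0. -1.]
travel tool [0.0967 0.0678 0.1113]
rotvec tool 1 [-0.    -0.    -1.265] travel in final axes [-0.0355  0.1126  0.1113]
rotvec tool -1 [-0.     0.     1.877] travel in final axes [ 0.0355 -0.1126  0.1113]
```

servo_tool(
  series=[
    {"travel": [0.032, 0.023, 0.01], "angular": [0, 0, 0]},
    {"travel": [0.032, 0.023, 0.01], "angular": [0, 0, 0]},
    {"travel": [0.033, 0.022, 0.01], "angular": [0, 0, -0.14]},
    {"travel": [0, 0, 0.01], "angular": [0, 0, -0.14]},
    {"travel": [0, 0, 0.01], "angular": [0, 0, -0.14]},
  ],
)

```text
time: 2.65
position: [0.4445, -0.0788, 0.161]
tool_rot: [-1.613, -2.695, 0.0]
ft_force: [0.6, -0.6, -0.7]
grip_width: 0.004
```

servo_tool(
  series=[
    {"travel": [0, 0, 0.01], "angular": [0, 0, -0.14]},
    {"travel": [0, 0, 0.01], "angular": [0, 0, -0.14]},
    {"travel": [0, 0, 0.01], "angular": [0, 0, -0.14]},
    {"travel": [0, 0, 0.01], "angular": [0, 0, -0.14]},
    {"travel": [0, 0, 0.01], "angular": [0, 0, -0.14]},
  ],
)

```text
time: 3.15
position: [0.4439, -0.0803, 0.111]
tool_rot: [-0.596, -3.084, 0.0]
ft_force: [0.3, -1.0, -0.7]
grip_width: 0.008
```

servo_tool(
  series=[
    {"travel": [0, 0, 0.01], "angular": [0, 0, -0.14]},
    {"travel": [0, 0, 0], "angular": [0, 0, 0]},
  ],
)

```text
time: 3.35
position: [0.4429, -0.08, 0.1002]
tool_rot: [-0.387, -3.115, -0.001]
ft_force: [0.1, 0.3, 0.6]
grip_width: 0.007
```

```bash
python3 -c "
from h import *
plan(W(-113,-30,74),90+np.degrees(yaw))
for n in ['scene','side','wrist']: cv2.imwrite(f'pics/{n}1.png',ctrl.get_image(n)[:,:,::-1])
a=cv2.imread('pics/scene1.png')[145:345,250:450];b=cv2.imread('pics/side1.png')[130:310,190:390]
cv2.imwrite('pics/z1.png',np.hstack([cv2.resize(a,(400,400)),cv2.resize(b,(400,400))]))
"
```

```text
t 3.35 pos [ 0.4429 -0.08    0.1002] F [0.1 0.3 0.6] grip 0.007 q [ 0.68  0.04 -0.57  2.07  0.02  1.05  1.43]
tool y dir deg 75.8 z [-0.003  0.001 -1.   ]
travel tool [-0.0003 -0.0001  0.0262]
rotvec tool 1 [ 0.    -0.003 -0.01 ] travel in final axes [-0.0003 -0.0001  0.0262]
rotvec tool -1 [-0.005 -0.     3.131] travel in final axes [0.0003 0.0001 0.0262]
```

View pics/z1.png

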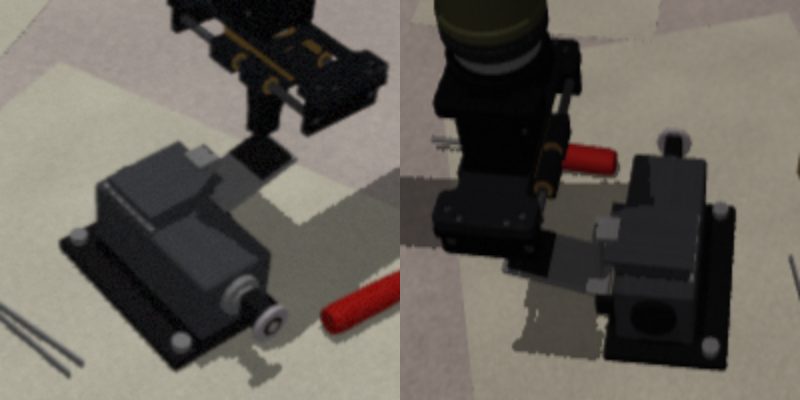

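View pics/wrist1.png

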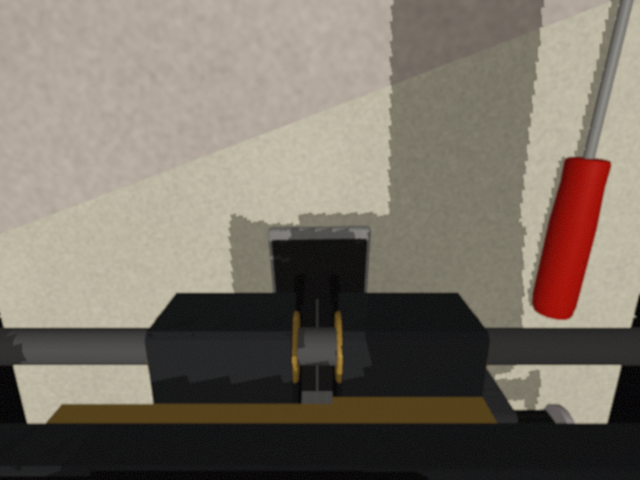

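The wrist view shows the pad centred under the closed fingers at column 320. I'll press down now.

servo_tool(
  series=[
    {"travel": [0, 0, 0.01], "angular": [0, 0, 0]},
    {"travel": [0, 0, 0.01], "angular": [0, 0, 0]},
    {"travel": [0, 0, 0.005], "angular": [0, 0, 0]},
    {"travel": [0, 0, 0.005], "angular": [0, 0, 0]},
    {"travel": [0, 0, 0.005], "angular": [0, 0, 0]},
  ],
)

```text
time: 4.0
position: [0.4439, -0.0802, 0.0662]
tool_rot: [-0.388, -3.117, 0.0]
ft_force: [-2.1, 0.0, 3.9]
grip_width: 0.003
```

servo_tool(
  series=[
    {"travel": [0, 0, 0.003], "angular": [0, 0, 0]},
    {"travel": [0, 0, 0.003], "angular": [0, 0, 0]},
    {"travel": [0, 0, 0.003], "angular": [0, 0, 0]},
  ],
)

```text
time: 4.3
position: [0.4434, -0.0801, 0.0574]
tool_rot: [-0.388, -3.116, 0.0]
ft_force: [-4.5, 1.6, 7.7]
grip_width: 0.006
```

servo_tool(
  series=[
    {"travel": [0, 0, 0.003], "angular": [0, 0, 0]},
    {"travel": [0, 0, 0.002], "angular": [0, 0, 0]},
    {"travel": [0, 0, 0.001], "angular": [0, 0, 0]},
  ],
)

```text
time: 4.6
position: [0.4434, -0.0801, 0.0535]
tool_rot: [-0.388, -3.114, 0.002]
ft_force: [-13.4, 2.2, 32.1]
grip_width: 0.007
```

servo_tool(
  series=[
    {"travel": [0, 0, -0.0005], "angular": [0, 0, 0]},
    {"travel": [0, 0, 0], "angular": [0, 0, 0]},
    {"travel": [0, 0, 0], "angular": [0, 0, 0]},
    {"travel": [0, 0, 0], "angular": [0, 0, 0]},
  ],
)

```text
time: 5.0
position: [0.4433, -0.08, 0.0538]
tool_rot: [-0.388, -3.115, 0.002]
ft_force: [-11.1, 2.4, 23.0]
grip_width: 0.005
```

```bash
python3 -c "
from h import *
for n in ['scene','side']: cv2.imwrite(f'pics/{n}2.png',ctrl.get_image(n)[:,:,::-1])
a=cv2.imread('pics/scene2.png')[145:345,250:450];b=cv2.imread('pics/side2.png')[130:310,210:410]
cv2.imwrite('pics/z2.png',np.hstack([cv2.resize(a,(400,400)),cv2.resize(b,(400,360),interpolation=2) if 0 else cv2.resize(b,(400,400))]))
"
```

```text
(no output)
```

View pics/z2.png

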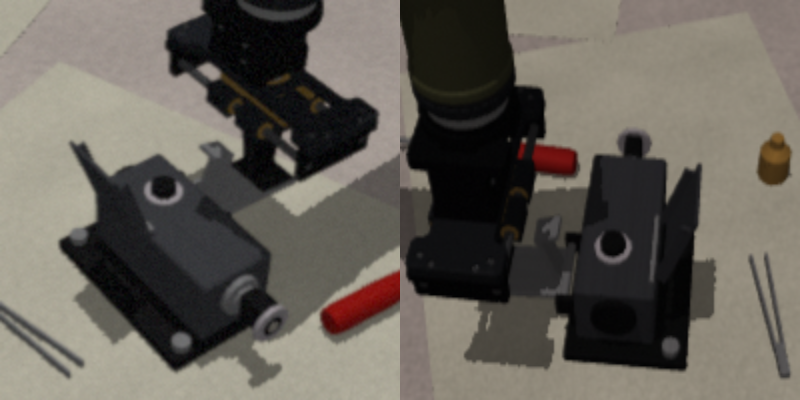

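The flap stands open, leaning back, and the button is exposed at scene (331.5,238) and side (316,239). I'll lift off and measure the button more finely.

servo_tool(
  series=[
    {"travel": [0, 0, -0.015], "angular": [0, 0, 0]},
    {"travel": [0, 0, -0.02], "angular": [0, 0, 0]},
    {"travel": [0, 0, -0.02], "angular": [0, 0, 0]},
    {"travel": [0, 0, -0.02], "angular": [0, 0, 0]},
  ],
)

```text
time: 5.5
position: [0.4445, -0.0803, 0.1277]
tool_rot: [0.388, 3.116, -0.0]
ft_force: [0.5, 0.1, -0.4]
grip_width: 0.006
```

```bash
python3 -c "
from h import *
for n in ['scene','side']: cv2.imwrite(f'pics/{n}3.png',ctrl.get_image(n)[:,:,::-1])
a=cv2.imread('pics/scene3.png')[215:265,305:355];b=cv2.imread('pics/side3.png')[215:265,290:340]
z=np.hstack([cv2.resize(a,(400,400)),cv2.resize(b,(400,400))]);cv2.imwrite('pics/z3.png',np.clip(255*(z/255.)**.5,0,255).astype(np.uint8))
plan(W(-5,-30,115))
"
```

```text
t 5.6 pos [ 0.4465 -0.0808  0.1294] F [-0.2  0.3  0. ] grip 0.001 q [ 0.69  0.   -0.57  2.03  0.    1.1   1.45]
tool y dir deg 75.8 z [ 0.006 -0.002 -1.   ]
travel tool [-0.1044  0.001   0.0151]
```

View pics/z3.png

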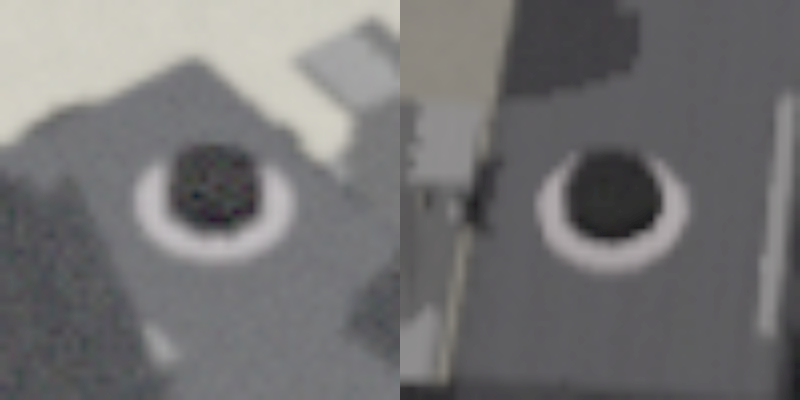

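```bash
python3 -c "
from h import *
X,e=tri((331.4,237.3),(316.4,238.5));print(X,e,W(-5,-30,86))
print(ray((331.4,237.3),cal('scene'),.086),ray((316.4,238.5),cal('side'),.086))
"
```

```text
[ 0.5486113  -0.10430693  0.08229434] [np.float64(0.44316433346045087), np.float64(0.42544997139625873)] [ 0.54809614 -0.10548746  0.086     ]
[ 0.55092424 -0.10167839  0.086     ] [ 0.54884725 -0.10795782  0.086     ]
```

servo_tool(
  series=[
    {"travel": [-0.035, 0, 0], "angular": [0, 0, 0]},
    {"travel": [-0.035, 0.001, 0], "angular": [0, 0, 0]},
    {"travel": [-0.035, 0, 0], "angular": [0, 0, 0]},
    {"travel": [0, 0, 0], "angular": [0, 0, 0]},
    {"travel": [0, 0, 0], "angular": [0, 0, 0]},
  ],
)

```text
time: 6.1
position: [0.5457, -0.1046, 0.1253]
tool_rot: [-0.388, -3.115, -0.002]
ft_force: [-0.9, -0.4, -0.3]
grip_width: 0.003
```

```bash
python3 -c "
from h import *
plan(np.array([.549,-.1048,.097]))
for n in ['scene','wrist']: cv2.imwrite(f'pics/{n}4.png',ctrl.get_image(n)[:,:,::-1])
a=cv2.imread('pics/scene4.png')[145:345,250:450]
b=cv2.imread('pics/wrist4.png')
z=np.hstack([cv2.resize(a,(400,400)),cv2.resize(b,(400,400))]);cv2.imwrite('pics/z4.png',np.clip(255*(z/255.)**.6,0,255).astype(np.uint8))
"
```

```text
t 6.1 pos [ 0.5457 -0.1046  0.1253] F [-0.9 -0.4 -0.3] grip 0.003 q [ 0.64  0.25 -0.56  1.8   0.14  1.13  1.35]
tool y dir deg 75.8 z [-0.002  0.002 -1.   ]
travel tool [-0.0033  0.0006  0.0283]
```

View pics/z4.png

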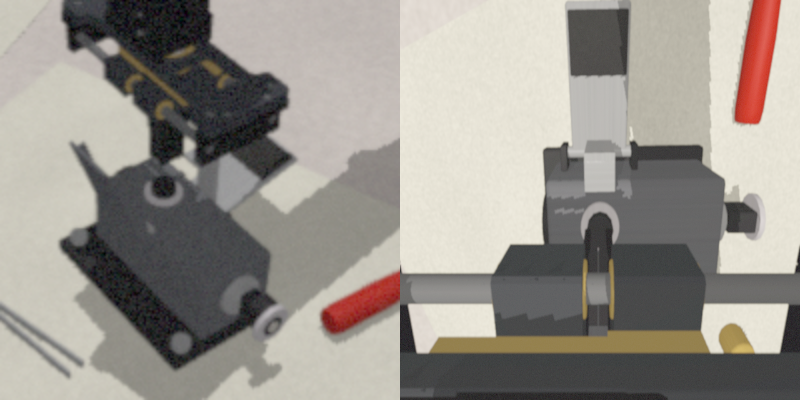

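The tool sits above the button, in line in the wrist view, and the flap is clear. Next I'll lower and press to TCP z ≈ 0.091.

servo_tool(
  series=[
    {"travel": [-0.003, 0.0005, 0.01], "angular": [0, 0, 0]},
    {"travel": [0, 0, 0.01], "angular": [0, 0, 0]},
    {"travel": [0, 0, 0.006], "angular": [0, 0, 0]},
    {"travel": [0, 0, 0.003], "angular": [0, 0, 0]},
    {"travel": [0, 0, 0.001], "angular": [0, 0, 0]},
  ],
)

```text
time: 6.7
position: [0.5483, -0.1052, 0.0968]
tool_rot: [-0.388, -3.116, 0.0]
ft_force: [-2.8, -0.3, 4.7]
grip_width: 0.005
```

servo_tool(
  series=[
    {"travel": [0, 0, 0.002], "angular": [0, 0, 0]},
    {"travel": [0, 0, 0.002], "angular": [0, 0, 0]},
    {"travel": [0, 0, 0], "angular": [0, 0, 0]},
  ],
)

```text
time: 7.0
position: [0.5489, -0.1053, 0.0937]
tool_rot: [-0.388, -3.117, 0.001]
ft_force: [-4.4, 1.1, 5.4]
grip_width: 0.006
```

servo_tool(
  series=[
    {"travel": [0, 0, 0.002], "angular": [0, 0, 0]},
    {"travel": [0, 0, 0.001], "angular": [0, 0, 0]},
    {"travel": [0, 0, 0], "angular": [0, 0, 0]},
  ],
)

```text
time: 7.3
position: [0.5491, -0.1053, 0.0914]
tool_rot: [-0.388, -3.117, 0.001]
ft_force: [-4.9, -0.3, 9.4]
grip_width: 0.006
```

servo_tool(
  series=[
    {"travel": [0, 0, 0.001], "angular": [0, 0, 0]},
    {"travel": [0, 0, 0], "angular": [0, 0, 0]},
    {"travel": [0, 0, 0], "angular": [0, 0, 0]},
  ],
)

```text
time: 7.6
position: [0.5491, -0.1053, 0.0913]
tool_rot: [-0.388, -3.117, 0.002]
ft_force: [-7.1, 1.3, 15.9]
grip_width: 0.0
```

```bash
python3 -c "
from h import *
for n in ['scene','side']: cv2.imwrite(f'pics/{n}5.png',ctrl.get_image(n)[:,:,::-1])
a=cv2.imread('pics/scene5.png')[165:365,250:450];b=cv2.imread('pics/side5.png')[130:310,230:410]
cv2.imwrite('pics/z5.png',np.hstack([cv2.resize(a,(400,400)),cv2.resize(b,(400,400))]))
"
```

```text
(no output)
```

View pics/z5.png

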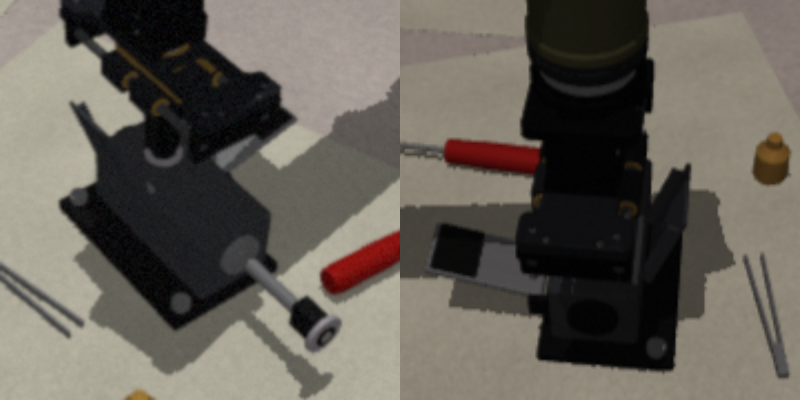

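Button is fully in (force rising, no more travel), and the rod has sprung out; the block is at scene zoom (312,317). I'll lift, then turn towards the block.

servo_tool(
  series=[
    {"travel": [0, 0, -0.02], "angular": [0, 0, 0]},
    {"travel": [0, 0, -0.02], "angular": [0, 0, 0]},
    {"travel": [0, 0, -0.02], "angular": [0, 0, 0]},
    {"travel": [0, 0.04, -0.01], "angular": [0, 0, 0]},
    {"travel": [0, 0.04, 0], "angular": [0, 0, 0]},
  ],
  claw=0.045,
)

```text
time: 8.2
position: [0.5708, -0.0285, 0.1614]
tool_rot: [0.394, 3.111, -0.001]
ft_force: [1.0, 0.6, -0.3]
grip_width: 0.377
```

servo_tool(
  series=[
    {"travel": [0, 0.045, 0], "angular": [0, 0, 0]},
    {"travel": [0, 0.045, 0], "angular": [0, 0, 0]},
    {"travel": [0, 0, 0], "angular": [0, 0, 0.14]},
    {"travel": [0, 0, 0], "angular": [0, 0, 0.14]},
    {"travel": [0, 0, 0], "angular": [0, 0, 0.14]},
  ],
)

```text
time: 8.7
position: [0.5913, 0.0602, 0.1591]
tool_rot: [1.036, 2.965, 0.001]
ft_force: [-0.4, 0.1, -0.8]
grip_width: 0.515
```

servo_tool(
  series=[
    {"travel": [0, 0, 0], "angular": [0, 0, 0.14]},
    {"travel": [0, 0, 0], "angular": [0, 0, 0.14]},
    {"travel": [0, 0, 0], "angular": [0, 0, 0.14]},
    {"travel": [0, 0, 0], "angular": [0, 0, 0.14]},
    {"travel": [0, 0, 0], "angular": [0, 0, 0.14]},
  ],
)

```text
time: 9.2
position: [0.5914, 0.0596, 0.1592]
tool_rot: [1.991, 2.429, 0.001]
ft_force: [0.5, 0.5, 0.3]
grip_width: 0.516
```

servo_tool(
  series=[
    {"travel": [0, 0, 0], "angular": [0, 0, 0.14]},
    {"travel": [0, 0, 0], "angular": [0, 0, 0.14]},
    {"travel": [0, 0, 0], "angular": [0, 0, 0.14]},
    {"travel": [0, 0, 0], "angular": [0, 0, 0]},
  ],
)

```text
time: 9.6
position: [0.5913, 0.0596, 0.1592]
tool_rot: [2.449, 1.967, 0.001]
ft_force: [-0.4, 0.1, 0.2]
grip_width: 0.515
```

```bash
python3 -c "
from h import *
plan(W(0,158,42),np.degrees(yaw))
for n in ['scene','side','wrist']: cv2.imwrite(f'pics/{n}6.png',ctrl.get_image(n)[:,:,::-1])
a=cv2.imread('pics/scene6.png')[225:375,325:475];b=cv2.imread('pics/side6.png')[130:230,280:380]
z=np.hstack([cv2.resize(a,(400,400)),cv2.resize(b,(400,400))]);cv2.imwrite('pics/z6.png',np.clip(255*(z/255.)**.6,0,255).astype(np.uint8))
print(proj(W(0,158,63),cal('wrist')),proj(W(0,158,50),cal('scene')),proj(W(0,176,50),cal('scene')))
"
```

```text
t 9.6 pos [0.5913 0.0596 0.1592] F [-0.4  0.1  0.2] grip 0.515 q [ 0.22  0.28 -0.44  1.68  0.13  1.21 -0.46]
tool y dir deg -12.4 z [ 0.001 -0.    -1.   ]
travel tool [0.0173 0.002  0.1172]
rotvec tool 1 [ 0.001 -0.     0.02 ] travel in final axes [0.0174 0.0018 0.1172]
rotvec tool -1 [ 0.000e+00  2.000e-03 -3.122e+00] travel in final axes [-0.0174 -0.0018  0.1172]
[321.32226117 212.03630231] [402.88287949 323.86236656] [411.09382472 331.72066918]
```

View pics/z6.png

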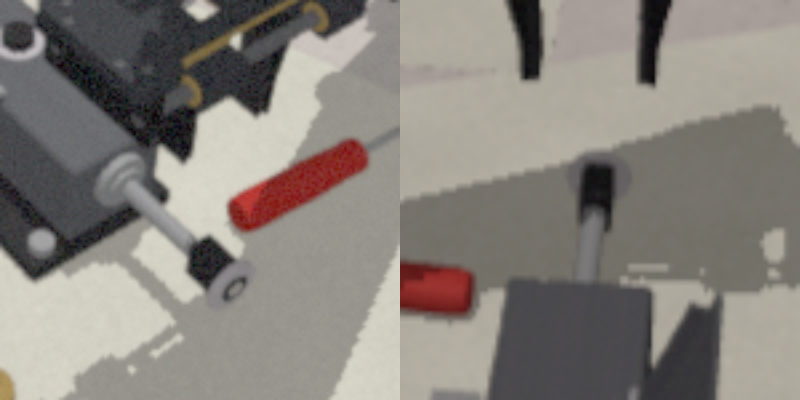

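View pics/wrist6.png

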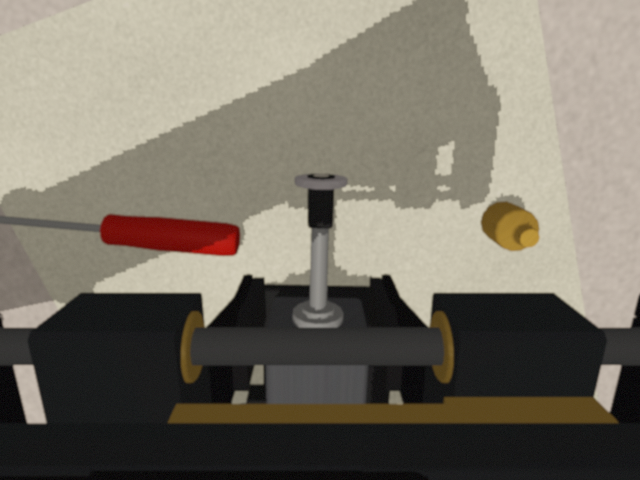

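```bash
python3 -c "
from h import *
C=cal('wrist')
for p in [(0,145,63),(-8,145,63),(8,145,63),(0,171,67),(0,176,67),(-17,176,50),(17,176,50),(0,176,33)]: print(p,proj(W(*p),C).round(1))
for p in [(0,176,50)]: print(proj(W(*p),cal('scene')))
"
python3 - <<'E'
import cv2
i=cv2.imread('pics/wrist6.png')[160:250,275:365];cv2.imwrite('pics/z7.png',cv2.resize(i,(540,540),interpolation=0))
E
```

```text
(0, 145, 63) [320.8 232. ]
(-8, 145, 63) [308.1 231.7]
(8, 145, 63) [333.4 232.3]
(0, 171, 67) [322.  192.7]
(0, 176, 67) [322.2 184.5]
(-17, 176, 50) [295.3 179.3]
(17, 176, 50) [348.3 180.5]
(0, 176, 33) [321.5 175.8]
[411.09382472 331.72066918]
```

View pics/z7.png

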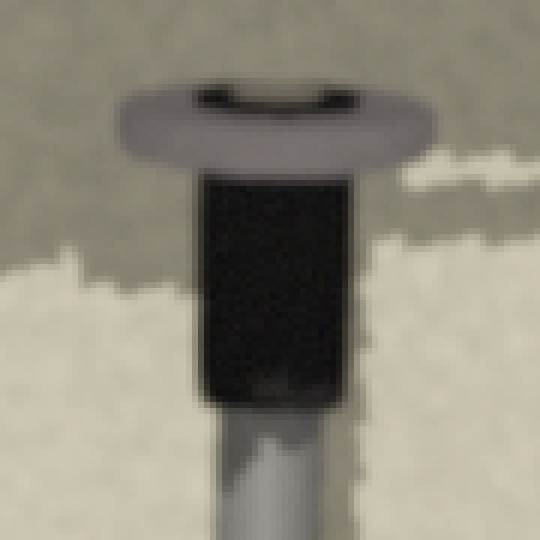

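Block centred at wrist column 321, and about 2.5 mm further out than the model. I'll come down on it.

servo_tool(
  series=[
    {"travel": [0.019, 0.002, 0], "angular": [0, 0, 0.02]},
    {"travel": [0, 0, 0.03], "angular": [0, 0, 0]},
    {"travel": [0, 0, 0.03], "angular": [0, 0, 0]},
    {"travel": [0, 0, 0], "angular": [0, 0, 0]},
  ],
)

```text
time: 10.15
position: [0.5937, 0.077, 0.0948]
tool_rot: [-2.463, -1.943, 0.011]
ft_force: [-0.3, -0.9, 0.1]
grip_width: 0.519
```

```bash
python3 -c "
from h import *
plan(W(0,160.5,42),np.degrees(yaw))
for n in ['scene','side','wrist']: cv2.imwrite(f'pics/{n}8.png',ctrl.get_image(n)[:,:,::-1])
a=cv2.imread('pics/scene8.png')[225:375,325:475];b=cv2.imread('pics/wrist8.png')[120:360,200:440]
z=np.hstack([cv2.resize(a,(400,400)),cv2.resize(b,(400,400))]);cv2.imwrite('pics/z8.png',np.clip(255*(z/255.)**.6,0,255).astype(np.uint8))
"
```

```text
t 10.15 pos [0.5937 0.077  0.0948] F [-0.3 -0.9  0.1] grip 0.519 q [ 0.19  0.36 -0.43  1.72  0.16  1.11 -0.53]
tool y dir deg -13.5 z [-0.008 -0.001 -1.   ]
travel tool [0.0025 0.0039 0.0528]
rotvec tool 1 [-0.008  0.003  0.002] travel in final axes [0.0024 0.0035 0.0528]
rotvec tool -1 [-0.004 -0.012 -3.139] travel in final axes [-0.0024 -0.0035  0.0528]
```

View pics/z8.png

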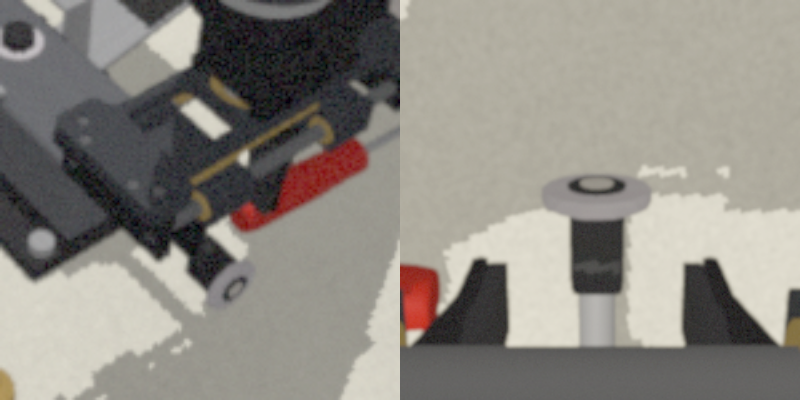

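servo_tool(
  series=[
    {"travel": [0.002, 0.001, 0.02], "angular": [-0.004, 0.002, 0]},
    {"travel": [0, 0, 0.02], "angular": [0, 0, 0]},
    {"travel": [0, 0, 0.012], "angular": [0, 0, 0]},
    {"travel": [0, 0, 0], "angular": [0, 0, 0]},
  ],
)

```text
time: 10.7
position: [0.5981, 0.0791, 0.0466]
tool_rot: [2.467, 1.943, 0.005]
ft_force: [-1.4, 0.5, 0.5]
grip_width: 0.512
```

```bash
python3 -c "
from h import *
plan(W(0,160.5,42),np.degrees(yaw))
for n in ['scene','side','wrist']: cv2.imwrite(f'pics/{n}9.png',ctrl.get_image(n)[:,:,::-1])
a=cv2.imread('pics/scene9.png')[225:375,325:475];b=cv2.imread('pics/wrist9.png')[120:360,200:440]
z=np.hstack([cv2.resize(a,(400,400)),cv2.resize(b,(400,400))]);cv2.imwrite('pics/z9.png',np.clip(255*(z/255.)**.6,0,255).astype(np.uint8))
"
```

```text
t 10.7 pos [0.5981 0.0791 0.0466] F [-1.4  0.5  0.5] grip 0.512 q [ 0.17  0.41 -0.42  1.76  0.19  1.01 -0.56]
tool y dir deg -13.6 z [ 0.003  0.001 -1.   ]
travel tool [-0.0007 -0.0003  0.0046]
rotvec tool 1 [ 0.003 -0.001  0.   ] travel in final axes [-0.0007 -0.0003  0.0046]
rotvec tool -1 [ 2.000e-03  4.000e-03 -3.141e+00] travel in final axes [0.0007 0.0003 0.0046]
```

View pics/z9.png

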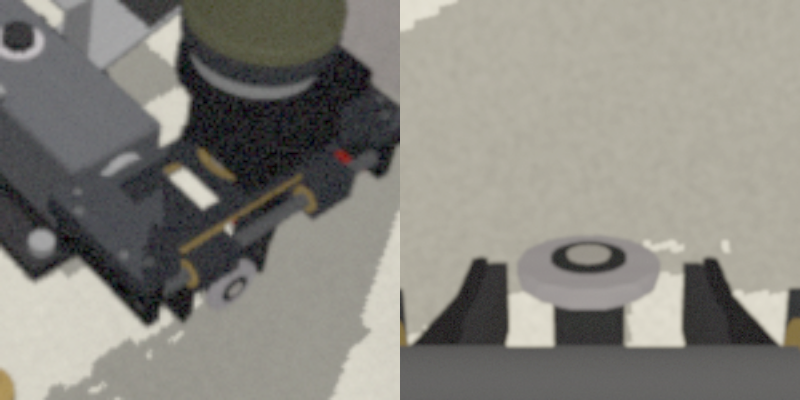

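servo_tool(
  series=[
    {"travel": [0, -0.001, 0.004], "angular": [0, 0, 0]},
    {"travel": [0, 0, 0], "angular": [0, 0, 0]},
  ],
)

```text
time: 11.05
position: [0.5976, 0.0796, 0.0433]
tool_rot: [2.467, 1.942, 0.007]
ft_force: [-0.3, -0.4, -1.3]
grip_width: 0.514
```

servo_tool(
  series=[
    {"travel": [0, 0, 0], "angular": [0, 0, 0]},
    {"travel": [0, 0, 0], "angular": [0, 0, 0]},
    {"travel": [0, 0, 0], "angular": [0, 0, 0]},
    {"travel": [0, 0, 0], "angular": [0, 0, 0]},
    {"travel": [0, 0, 0], "angular": [0, 0, 0]},
  ],
  claw=0,
  squeeze=35,
)

```text
time: 11.55
position: [0.5979, 0.0795, 0.043]
tool_rot: [2.467, 1.942, 0.007]
ft_force: [-0.4, 0.7, -0.7]
grip_width: 0.178
```

servo_tool(
  series=[
    {"travel": [0.005, 0, 0], "angular": [0, 0, 0]},
    {"travel": [0.005, 0, 0], "angular": [0, 0, 0]},
    {"travel": [0, 0, 0], "angular": [0, 0, 0]},
  ],
)

```text
time: 11.85
position: [0.6002, 0.0895, 0.043]
tool_rot: [2.466, 1.942, 0.006]
ft_force: [0.2, -3.5, 1.4]
grip_width: 0.182
```

Opening is 15.8 mm, so the block is held, and pulling takes 3.5 N as expected. I'll keep pulling.

servo_tool(
  series=[
    {"travel": [0.008, 0, 0], "angular": [0, 0, 0]},
    {"travel": [0.008, 0, 0], "angular": [0, 0, 0]},
    {"travel": [0.008, 0, 0], "angular": [0, 0, 0]},
    {"travel": [0.008, 0, 0], "angular": [0, 0, 0]},
    {"travel": [0.008, 0, 0], "angular": [0, 0, 0]},
  ],
)

```text
time: 12.35
position: [0.6092, 0.1272, 0.043]
tool_rot: [2.467, 1.941, 0.003]
ft_force: [-1.7, -6.9, 2.3]
grip_width: 0.185
```

servo_tool(
  series=[
    {"travel": [0.003, 0, 0], "angular": [0, 0, 0]},
    {"travel": [0.003, 0, 0], "angular": [0, 0, 0]},
    {"travel": [0.002, 0, 0], "angular": [0, 0, 0]},
  ],
)

```text
time: 12.65
position: [0.611, 0.1347, 0.043]
tool_rot: [2.466, 1.941, 0.003]
ft_force: [-2.4, -6.2, 3.5]
grip_width: 0.18
```

```bash
python3 -c "
from h import *
plan(W(0,220.5,43),np.degrees(yaw));s=ctrl.get_state();print((U.T@(s['position']-O)).round(4),(U.T@s['ft_force']).round(1))
"
```

```text
t 12.65 pos [0.611  0.1347 0.043 ] F [-2.4 -6.2  3.5] grip 0.18 q [ 0.08  0.46 -0.43  1.7   0.22  1.02 -0.66]
tool y dir deg -13.6 z [ 0.003 -0.001 -1.   ]
travel tool [ 0.0022  0.0002 -0.    ]
rotvec tool 1 [ 0.004  0.001 -0.   ] travel in final axes [ 0.0022  0.0002 -0.    ]
rotvec tool -1 [ 1.000e-03 -6.000e-03  3.141e+00] travel in final axes [-0.0022 -0.0002 -0.    ]
[-2.000e-04  2.183e-01  4.300e-02] [-0.9 -6.6  3.5]
```

servo_tool(
  series=[
    {"travel": [0.001, 0, 0], "angular": [0, 0, 0]},
    {"travel": [0.001, 0, 0], "angular": [0, 0, 0]},
    {"travel": [0.001, 0, 0], "angular": [0, 0, 0]},
    {"travel": [0, 0, 0], "angular": [0, 0, 0]},
  ],
)

```text
time: 13.05
position: [0.6117, 0.1375, 0.043]
tool_rot: [2.467, 1.94, 0.003]
ft_force: [-1.3, -6.1, 2.8]
grip_width: 0.18
```

servo_tool(
  series=[
    {"travel": [0.001, 0, 0], "angular": [0, 0, 0]},
    {"travel": [0, 0, 0], "angular": [0, 0, 0]},
  ],
)

```text
time: 13.25
position: [0.6119, 0.138, 0.043]
tool_rot: [2.467, 1.94, 0.002]
ft_force: [-0.8, -7.1, 3.1]
grip_width: 0.18
```

servo_tool(
  series=[
    {"travel": [0.001, 0, 0], "angular": [0, 0, 0]},
    {"travel": [0, 0, 0], "angular": [0, 0, 0]},
    {"travel": [0, 0, 0], "angular": [0, 0, 0]},
  ],
)

```text
time: 13.55
position: [0.6119, 0.138, 0.0429]
tool_rot: [2.467, 1.939, -0.0]
ft_force: [-3.3, -8.2, 4.0]
grip_width: 0.184
```

servo_tool(
  series=[
    {"travel": [0.001, 0, 0], "angular": [0, 0, 0]},
    {"travel": [0, 0, 0], "angular": [0, 0, 0]},
    {"travel": [0, 0, 0], "angular": [0, 0, 0]},
  ],
)

```text
time: 13.85
position: [0.6119, 0.1381, 0.0429]
tool_rot: [2.467, 1.938, -0.003]
ft_force: [-4.3, -10.1, 5.6]
grip_width: 0.178
```

```bash
python3 -c "
from h import *
for n in ['scene','side','wrist']: cv2.imwrite(f'pics/{n}10.png',ctrl.get_image(n)[:,:,::-1])
a=cv2.imread('pics/scene10.png')[190:390,275:475];b=cv2.imread('pics/side10.png')[130:310,230:410]
z=np.hstack([cv2.resize(a,(400,400)),cv2.resize(b,(400,400))]);cv2.imwrite('pics/z10.png',np.clip(255*(z/255.)**.6,0,255).astype(np.uint8))
s=ctrl.get_state();print(s['time'],s['position'],(U.T@s['ft_force']).round(1))
"
```

```text
14.0 [0.61188835 0.13808187 0.04292792] [ -0.8 -10.3   5.8]
```

View pics/z10.png

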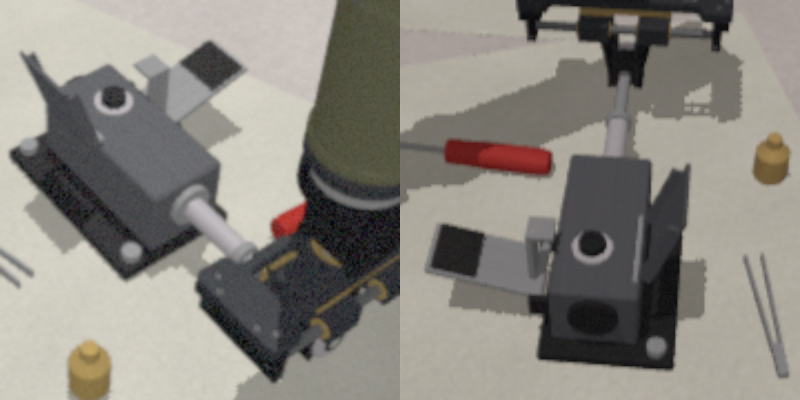

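View pics/wrist10.png

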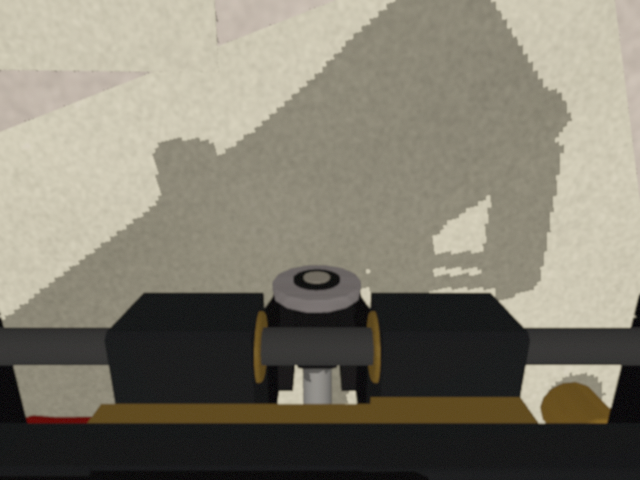

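The middle tube is out with the block held. The TCP has stopped at 60 mm of pull while the force rises from 7 to 10 N, so this is the stop. I'll check that it holds for half a second, then hand in.

servo_tool(
  series=[
    {"travel": [0.001, 0, 0], "angular": [0, 0, 0]},
    {"travel": [0, 0, 0], "angular": [0, 0, 0]},
    {"travel": [0, 0, 0], "angular": [0, 0, 0]},
    {"travel": [0, 0, 0], "angular": [0, 0, 0]},
    {"travel": [0, 0, 0], "angular": [0, 0, 0]},
  ],
)

```text
time: 14.5
position: [0.6119, 0.1381, 0.0429]
tool_rot: [2.467, 1.937, -0.005]
ft_force: [-5.3, -11.2, 6.8]
grip_width: 0.178
```

servo_tool(
  series=[
    {"travel": [0, 0, 0], "angular": [0, 0, 0]},
    {"travel": [0, 0, 0], "angular": [0, 0, 0]},
    {"travel": [0, 0, 0], "angular": [0, 0, 0]},
    {"travel": [0, 0, 0], "angular": [0, 0, 0]},
    {"travel": [0, 0, 0], "angular": [0, 0, 0]},
  ],
)

```text
time: 15.0
position: [0.6119, 0.1381, 0.0429]
tool_rot: [2.467, 1.937, -0.005]
ft_force: [-4.3, -11.1, 6.4]
grip_width: 0.183
```

```bash
python3 -c "
from h import *
a=cv2.imread('pics/side0.png');b=cv2.imread('pics/side10.png')
for n,(lo,hi) in dict(red=((0,60,40),(8,255,255)),red2=((172,60,40),(180,255,255)),brass=((12,110,60),(25,255,255))).items():
  for i in(a,b):
    m=cv2.inRange(cv2.cvtColor(i,cv2.COLOR_BGR2HSV)[180:300,240:420],np.array(lo),np.array(hi));ys,xs=np.nonzero(m);print(n,len(xs),xs.mean() if len(xs) else 0,ys.mean() if len(xs) else 0)
print(ctrl.close_job())
"
```

```text
red 595 33.97478991596638 19.963025210084034
red 606 34.037953795379536 19.935643564356436
red2 2 35.5 25.0
red2 1 16.0 18.0
brass 174 156.98850574712642 18.729885057471265
brass 249 156.51004016064257 21.204819277108435
the job is handed in; nothing more can be done
None
```

The job was handed in at about 15 s of the 51 s allowed, with the arm still holding the rod at its second stop.

- **Pedal:** I pressed it until it stopped moving, with the vertical force at about 32 N. The next picture showed the flap standing open.
- **Button:** I pressed it until it stopped moving, about 16 N. The rod sprang out to its first stop.
- **Rod:** I gripped the block across its 16 mm (measured opening 15.8 mm) and pulled it about 60 mm along the unit's +y. The position then stayed put while the command went 3 mm further, and the pull rose from 7 N to about 12 N, so the rod is on its second stop. It held there for over a second without slipping.

**Bystanders:**
- **Screwdriver:** its handle's centre moved less than 0.1 pixel in the side view.
- **Brass weight:** the colour check did not agree. Its mask shifted 2.5 pixels and grew from 174 to 249 pixels. It looks in the same place in the pictures and nothing came near it, so I put this down to changed lighting.
- **Tweezers:** I compared these by eye only, and they look unmoved.

**Measurements that disagreed:**
- **Heights:** the two fixed cameras put heights about 4 mm too low, so I used the given heights instead.
- **Grip block:** it stood about 2.5 mm further out than my model of the unit, and I corrected for that from the wrist camera.

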